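# Index the flask and hold the slim pipette over its mouth

### The arm

A 7-joint arm with a two-finger parallel gripper is mounted at the origin on the work surface. World frame = base frame: x ahead of the robot, y to its left, z up, the work surface at z = 0. Lengths are in m, angles in rad, forces in N, time in s.
With the tool pointing down it reaches from about 0.425 to 0.925 m from the base axis. Payload 6.8 kg.
Tool frame: the origin (TCP) lies midway between the tips of the shut fingers; the grasp point (between the pads) lies 19 mm behind it; z points along the fingers, y is the line along which they close (so a half turn about z gives the same grasp; the last joint's range is limited). The gripper opens to 85 mm and grips with 20 to 120 N. Pads are 22 mm wide; open, the fingers measure 114 mm over their backs; the gripper's body (76 mm by 85 mm) begins 54 mm behind the grasp point. The pads swing forward as they close: fully open they stand 13 mm farther back than shut.
Start: joints at [1.104, 0.477, 0.022, 1.555, -0.011, 1.109, -0.083], TCP at [0.237, -0.632, 0.231] pointing down, gripper open.
Joint ranges: [-2.96, 2.96], [-0.34, 2.1], [-1.41, 1.46], [0.24, 2.44], [-1.37, 4.51], [0.17, 1.92], [-2.96, 2.96]. Speed limits (rad/s): [2.39, 2.39, 3.14, 3.14, 3.14, 3.14, 3.14].

### API

Orientations are given as a rotation vector (axis times angle).
In Python, from bench import get_obs, grab_frame, camera_params, r gives the robot as it stands.
- The arm moves only by the shell command python3 -m jog 'ROWS' [FORCE]. ROWS is JSON, a list of rows, each an object of numbers: "rx", "ry", "rz": the turn, a rotation vector about the world's x, y, z scaled (see below); "x", "y", "z": the shift along the world's x, y, z scaled (see below); "jaw": the opening, from -1 (shut) to 1 (fully open). In form: [{"rx": .., "ry": .., "rz": .., "x": .., "y": .., "z": .., "jaw": ..}, ...]. A call has 1 to 8 rows; each row shifts and turns the commanded pose from where the row before left it; what a row does not reach is not made up. The controller multiplies each number of a shift by 60 mm and each number of a turn by 10 degrees. A row lasts 1/8 s, in which the tool goes at most 62.5 mm and 10.7 degrees, less where a joint would pass 70% of its speed; a pose out of reach is approached as far as the arm can. A call with a number of a shift or a turn outside -1 to 1 is refused whole. A call with a gripper value outside its range is refused whole. The fingers move at their own pace and stop on an object; FORCE is the grip in N (left out, the last holds). Time passes only in rows, so rows that do not move let the fingers close. It gives the time, the measured TCP pose, the force, the opening and the grip force at its end, in the units of the state.
- get_obs(): the state, without advancing time (a new reading comes with each control period).
- grab_frame(name): name is "scene" or "top" or "wrist"; returns the picture (420x560x3 uint8, red, green, blue); there is no depth.
- camera_params(name): a dict with "fx", "fy", "cx", "cy" (pixels), "R" (3x3) and "t" (3): a world point X has camera coordinates R X + t. Camera axes: x right, y down, z forward; pixel columns grow to the right and rows downward; lengths in m; the calibration is good to about 2 mm. A picture is of the moment at which its call begins: read the wrist's pose just before it. camera_params takes no time and is no camera call; for the wrist camera it gives the pose at the moment of the call.
- r.hand_in(): hands the job in; it is judged then, once.
The state is a dict: "clock": time; "joints": joint angles; "qvel": joint speeds; "tau": joint torques, N m; "tcp_pos": TCP position; "orientation": TCP orientation; "contact_force": force on the tool from outside, world axes, zero at the start; "moment": the same for the moment, N m; "grip_width": finger opening in m; "gripper_force": force on a finger pad.
Only numpy, scipy, OpenCV 4.12 (cv2) and the standard library are available. Lean on these libraries where they do the work, as an engineer would, in place of code of your own. Each camera call takes 0.05 s, during which the arm holds its last target. There are 200 camera calls.

### The job

First push the flask carrier along its rail, away from the robot, until it snaps into the far station and stays there. Then lift the slim, tall pipette out of the stand, carry it over the row of bottles and hold it upright over the flask's mouth, centred, with its tip about 10 mm above the rim, ready to dose. The pipette must never touch the flask or its carrier; do not knock over or shift the bottles or the stout pipette, and finish while still holding the pipette still there: do not let go.

Things in the scene. Friction and masses are not known exactly. Their poses are not given: they have to be found in the camera images.
- rail: aluminium rail slide 320 x 100 mm, fixed, on the robot's right. Origin: centre of its underside; x runs along the rail away from the robot (within 0.3 rad of straight ahead), z up. Two stations, each marked on both edges by a pair of small dark upright tabs; a steel fin on the middle of the carrier's side stands between them when it is there. End blocks and tabs are below z = 40 mm
- carrier (a joint): travel in m of the white carrier (plate 130 x 82 x 16 mm, underside 30 mm above the bench) along the rail's x: 0 = near station (start), 0.110 = far station (end stop). An over-centre spring holds it at either station: it resists a push with up to about 5 N, turns over midway (0.055) and then drives the carrier to the far stop by itself. Friction 1 N, damping 25 N s/m
- push_post (a point): centre of the top of the upright round steel post, 18 mm in diameter, on the near end of the carrier: it stands 90 mm above the carrier plate, top 136 mm above the bench. Push it along the rail's x axis. It stands 76 mm behind the flask's axis; axes as the rail
- flask_mouth (a point): centre of the mouth, at rim height (126 mm above the bench), of the conical glass flask fixed on the carrier: 80 mm tall, 51 mm wide at the foot, rim 33 mm in outer diameter, opening about 29 mm; axes as the rail, z up
- pipette: the slim, taller pipette, loose, round, about 80 g, upright in either hole of the stand. Origin at the end of its tip, z up along its axis. Tip and 12 mm shaft from 0 to 52 mm, white body 24 mm in diameter from 52 to 129 mm, 16 mm button up to 148 mm. In the stand its tip is 10 mm above the bench; grip the body about 95 to 118 mm above the tip and lift it straight up over 60 mm
- pipette_tip (a point): the end of the slim pipette's tip (same point as its origin)
- stout_pipette: the other pipette in the stand, to be left alone: body 36 mm in diameter, 117 mm tall in all. Origin at the end of its tip. It may stand in either hole
- stand: beige pipette stand, fixed, to the robot's left: foot 90 x 160 x 10 mm, hole plate 50 x 150 mm with its top 62 mm above the bench. Two 15 mm holes at y = -40 and +40 mm in its own frame. Origin at the centre of its underside, x away from the robot (within 0.4 rad), z up
- bottle_a: amber reagent bottle, 54 mm in diameter, 115 mm tall, loose, in the row between stand and rail; origin at the centre of its underside
- bottle_b: white jar, 60 mm in diameter, 100 mm tall, loose, in the row; origin at the centre of its underside
- bottle_c: clear bottle, 50 mm in diameter, 105 mm tall, loose, in the row; origin at the centre of its underside

How it is judged:
On the way, in this order (a step that is already met when the one before it is completed fails the run):
1. the carrier rests in the far station while the pipette is still in the stand (value of joint carrier above 0.103 m and height (world z) of pipette below 0.03 m), for 0.2 s.
2. the slim pipette is lifted out, its tip above the bottles (height (world z) of pipette_tip above 0.12 m), for 0.1 s.
At the end, for the whole second after the job is handed in: the carrier is within 7 mm of its far station; the slim pipette is held by the fingers, still, within 0.1 rad of upright, its tip within 7 mm of the axis of the flask's mouth and 3 to 20 mm above the rim, touching nothing but the fingers; the bottles stand (value of joint carrier above 0.103 m and horizontal distance between pipette_tip and flask_mouth below 0.007 m and z of pipette_tip in the frame of flask_mouth between 0.003 and 0.02 m and angle between each of pipette, bottle_a, bottle_b, bottle_c's own z axis and vertical below 0.1 rad and linear speed of pipette below 0.02 m/s and contact force between the fingers and pipette above 0.5 N and contact force between pipette and rail below 0.05 N and contact force between pipette and stand below 0.05 N and contact force between pipette and bottle_a below 0.05 N and contact force between pipette and bottle_b below 0.05 N and contact force between pipette and bottle_c below 0.05 N); the arm keeps its last pose, push and grip.
It fails at once if the pipette touches the flask, carrier or rail (over 0.3 N) (contact force between pipette and rail above 0.3 N).
It fails at once if a bottle is shifted by more than 20 mm or knocked over (distance of any of bottle_a, bottle_b, bottle_c from where it was at the start of the episode above 0.02 m or angle between any of bottle_a, bottle_b, bottle_c's own z axis and vertical above 0.35 rad).
It fails at once if the stout pipette is shifted by more than 15 mm (distance of stout_pipette from where it was at the start of the episode above 0.015 m).
It also fails if it takes over 64 s, if anything falls off the work surface, if the arm or the gripper's body presses on something with over 40 N, if the wrist force passes 120 N, or if a joint passes its speed limit or range.

## Working session

There is one attempt and no reset: what is moved stays moved. The work goes in short steps, Python scripts to look and compute and a shell command to move; the robot and the scene stay as the last step left them, time stands still between calls to the robot, and variables do not carry over. Pictures are saved under pics/ and viewed, at most 10 in all, crops included, and the job is handed in when it is done.

```bash
mkdir -p pics; ls; python3 - <<'E'
from bench import get_obs, grab_frame, camera_params, r
import cv2
o=get_obs();print({k:o[k] for k in("clock","tcp_pos","orientation","grip_width")})
for n in("scene","top"):
    im=grab_frame(n);cv2.imwrite(f"pics/{n}0.png",im[:,:,::-1]);p=camera_params(n);print(n,p)
E
```

```text
pics
{'clock': 0.0, 'tcp_pos': array([ 0.23683601, -0.63148678,  0.2303322 ]), 'orientation': array([-3.08945857e+00, -5.60317682e-01,  6.99707528e-04]), 'grip_width': 0.08505672444271833}
scene {'fx': 411.1220035587408, 'fy': 411.1220035587408, 'cx': 275.7973754280764, 'cy': 211.61047933146185, 'R': array([[ 0.43279244,  0.90149028,  0.00244419],
       [ 0.70626769, -0.33738145, -0.62238229],
       [-0.56024696,  0.2710886 , -0.78270959]]), 't': array([-0.29987409, -0.30555515,  1.21845308])}
top {'fx': 400.531450795912, 'fy': 400.531450795912, 'cx': 278.39281505565316, 'cy': 207.28603007291647, 'R': array([[ 0.0201985 , -0.99911221,  0.03697041],
       [-0.99121966, -0.02484457, -0.12987043],
       [ 0.13067364, -0.0340226 , -0.99084149]]), 't': array([0.04415773, 0.56379652, 0.76400126])}
```

View pics/scene0.png

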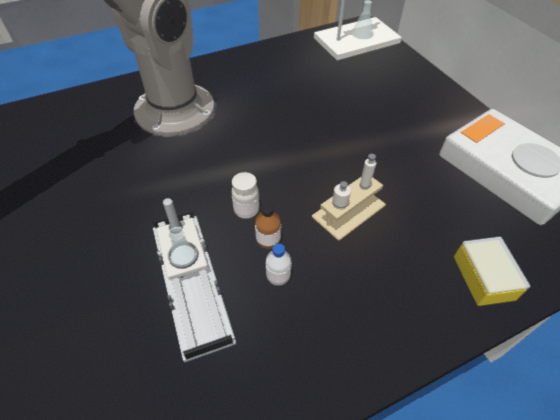

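View pics/top0.png

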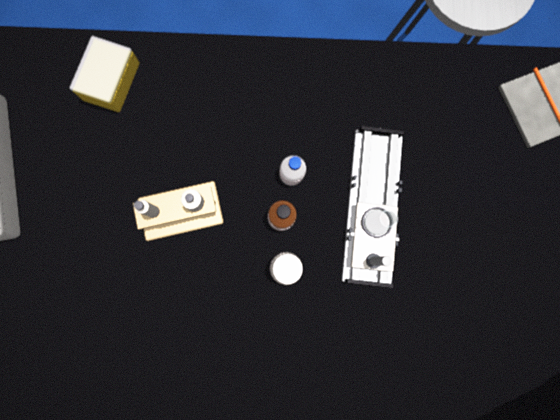

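Scene: post top is near (168,201), flask mouth near (177,231), slim pipette button near (372,156). Top: post near (375,261), flask near (377,221), slim pipette near (145,209). I'll enlarge these regions to get precise pixels.

```bash
python3 - <<'E'
import cv2,numpy as np
s=cv2.imread("pics/scene0.png");t=cv2.imread("pics/top0.png")
def c(im,u,v):
    a=cv2.resize(im[v:v+75,u:u+100],None,fx=4,fy=4,interpolation=cv2.INTER_CUBIC)
    for k in range(0,100,10):
        cv2.line(a,(4*k,0),(4*k,5 if k%50 else 12),(0,255,255),1)
    for k in range(0,75,10): cv2.line(a,(0,4*k),(5 if k%50 else 12,4*k),(0,255,255),1)
    return a
m=np.vstack([np.hstack([c(s,140,195),c(s,300,145)]),np.hstack([c(t,335,215),c(t,125,175)])])
cv2.imwrite("pics/m0.png",m)
E
```

```text
(no output)
```

View pics/m0.png

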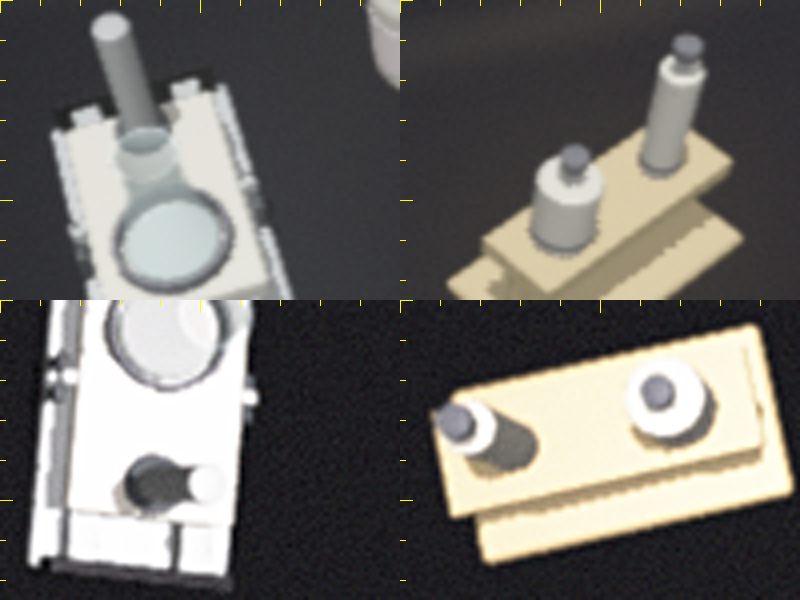

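Scene crop: post top (167.5,201.5), flask rim centre (176.5,230), pipette button top (372,155.8). Top crop: post top (386.3,260.5), pipette button top (139.3,205), stout button (189.5,197.5).

```bash
cat > h.py <<'E'
import numpy as np, cv2
from bench import camera_params
def ray(p,uv):
    d=p["R"].T@np.array([(uv[0]-p["cx"])/p["fx"],(uv[1]-p["cy"])/p["fy"],1]); return -p["R"].T@p["t"],d/np.linalg.norm(d)
def tri(obs):
    A=np.zeros((3,3));b=np.zeros(3)
    for p,uv in obs:
        c,d=ray(p,uv);M=np.eye(3)-np.outer(d,d);A+=M;b+=M@c
    X=np.linalg.solve(A,b); return X,[np.linalg.norm(proj(p,X)-uv) for p,uv in obs]
def proj(p,X):
    c=p["R"]@X+p["t"]; return np.array([p["fx"]*c[0]/c[2]+p["cx"],p["fy"]*c[1]/c[2]+p["cy"]])
def atz(p,uv,z):
    c,d=ray(p,uv); return c+d*(z-c[2])/d[2]
E
python3 - <<'E'
from h import *
np.set_printoptions(precision=4,suppress=True)
s,t=camera_params("scene"),camera_params("top")
for n,a,b in[("post",(167.5,201.5),(386.3,260.5)),("pip",(372,155.8),(139.3,205)),("stout",(343.5,184),(189.5,197.5)),("blue",(279,249),(295,162))]: print(n,*tri([(s,a),(t,b)]))
print("mouth",atz(s,(176.5,230),.126))
n,f=atz(t,(368.5,283.5),.03),atz(t,(381.5,129.5),.03);d=f-n;print("rail",n,f,np.linalg.norm(d),np.arctan2(d[1],d[0]))
for uv,z in[((295,162),.105),((283,211),.115),((286,268),.1)]:print(atz(t,uv,z))
# stand direction: foot corners top view
a,b=atz(t,(145.5,240),.01),atz(t,(223,222),.01);d=a-b;print("stand y",a,b,np.linalg.norm(d),np.arctan2(-d[0],d[1]))
from bench import get_obs
from scipy.spatial.transform import Rotation as R
print(R.from_rotvec(get_obs()["orientation"]).as_matrix())
E
```

```text
post [ 0.4612 -0.1288  0.1347] [np.float64(0.06778985530156643), np.float64(0.07858046850967329)]
pip [0.5452 0.2949 0.1572] [np.float64(0.6003825785486328), np.float64(0.7703682685913915)]
stout [0.5648 0.218  0.1248] [np.float64(0.3972074634343154), np.float64(0.47583050554462974)]
blue [0.6398 0.0309 0.1032] [np.float64(0.5036440706655879), np.float64(0.5192431741027693)]
mouth [ 0.53  -0.133  0.126]
rail [ 0.4158 -0.1248  0.03  ] [ 0.7324 -0.1551  0.03  ] 0.31805605104496376 -0.09535099884714804
[0.639  0.0302 0.105 ]
[0.5457 0.0512 0.115 ]
[0.4443 0.0432 0.1   ]
stand y [0.4929 0.3227 0.01  ] [0.5329 0.1686 0.01  ] 0.15925392451972215 0.25444893216966863
[[ 0.9363  0.3511 -0.0007]
 [ 0.3511 -0.9363  0.0015]
 [-0.0001 -0.0016 -1.    ]]
```

```bash
python3 -m jog '[{"x":0.34,"y":0.92,"rz":-0.325,"jaw":-1},{"x":0.34,"y":0.92,"rz":-0.325,"jaw":-1},{"x":0.34,"y":0.92,"rz":-0.325,"jaw":-1},{"x":0.34,"y":0.92,"rz":-0.325,"jaw":-1},{"x":0.34,"y":0.92,"rz":-0.325,"jaw":-1},{"x":0.34,"y":0.92,"rz":-0.325,"jaw":-1},{"x":0.34,"y":0.92,"rz":-0.325,"jaw":-1},{"x":0.34,"y":0.92,"rz":-0.325,"jaw":-1}]' 40
```

```text
validation failed for argument at $[0]...
```

```bash
python3 -m jog '[{"rx":0,"ry":0,"rz":-0.325,"x":0.34,"y":0.92,"z":0,"jaw":-1},{"rx":0,"ry":0,"rz":-0.325,"x":0.34,"y":0.92,"z":0,"jaw":-1},{"rx":0,"ry":0,"rz":-0.325,"x":0.34,"y":0.92,"z":0,"jaw":-1},{"rx":0,"ry":0,"rz":-0.325,"x":0.34,"y":0.92,"z":0,"jaw":-1},{"rx":0,"ry":0,"rz":-0.325,"x":0.34,"y":0.92,"z":0,"jaw":-1},{"rx":0,"ry":0,"rz":-0.325,"x":0.34,"y":0.92,"z":0,"jaw":-1},{"rx":0,"ry":0,"rz":-0.325,"x":0.34,"y":0.92,"z":0,"jaw":-1},{"rx":0,"ry":0,"rz":-0.325,"x":0.34,"y":0.92,"z":0,"jaw":-1}]' 40
```

```text
clock: 1.1
tcp_pos: [0.4004, -0.1886, 0.2313]
orientation: [3.138, -0.152, 0.0]
contact_force: [1.4, -1.4, -0.6]
grip_width: 0.0
gripper_force: 0.0
```

```bash
python3 -m jog '[{"rx":0,"ry":0,"rz":0,"x":0.2,"y":0.53,"z":0,"jaw":-1},{"rx":0,"ry":0,"rz":0,"x":0.2,"y":0.53,"z":0,"jaw":-1},{"rx":0,"ry":0,"rz":0,"x":0,"y":0,"z":-0.73,"jaw":-1},{"rx":0,"ry":0,"rz":0,"x":0,"y":0,"z":-0.73,"jaw":-1},{"rx":0,"ry":0,"rz":0,"x":0,"y":0,"z":-0.73,"jaw":-1},{"rx":0,"ry":0,"rz":0,"x":0,"y":0,"z":0,"jaw":-1}]'
python3 - <<'E'
from bench import grab_frame
import cv2
cv2.imwrite("pics/t1.png",cv2.resize(grab_frame("top")[100:310,240:520,::-1],None,fx=2.5,fy=2.5,interpolation=2))
E
```

```text
clock: 1.85
tcp_pos: [0.4215, -0.1262, 0.0976]
orientation: [-3.137, 0.149, 0.011]
contact_force: [0.3, -0.5, -0.3]
grip_width: 0.0002
gripper_force: 0.0
```

View pics/t1.png

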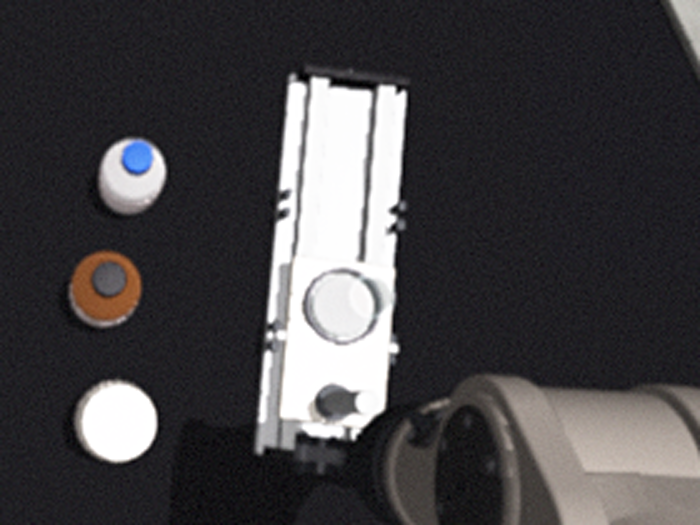

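The fingers stand right behind the post (350,400 in the crop), and the way is clear. Next is the push.

```bash
python3 -m jog '[{"rx":0,"ry":0,"rz":0,"x":0.27,"y":-0.026,"z":0,"jaw":-1},{"rx":0,"ry":0,"rz":0,"x":0.27,"y":-0.026,"z":0,"jaw":-1},{"rx":0,"ry":0,"rz":0,"x":0.27,"y":-0.026,"z":0,"jaw":-1},{"rx":0,"ry":0,"rz":0,"x":0.27,"y":-0.026,"z":0,"jaw":-1},{"rx":0,"ry":0,"rz":0,"x":0.27,"y":-0.026,"z":0,"jaw":-1},{"rx":0,"ry":0,"rz":0,"x":0.27,"y":-0.026,"z":0,"jaw":-1}]'
python3 -m jog '[{"rx":0,"ry":0,"rz":0,"x":0,"y":0,"z":0,"jaw":-1},{"rx":0,"ry":0,"rz":0,"x":0,"y":0,"z":0,"jaw":-1},{"rx":0,"ry":0,"rz":0,"x":0,"y":0,"z":0,"jaw":-1},{"rx":0,"ry":0,"rz":0,"x":0,"y":0,"z":0,"jaw":-1}]'
python3 - <<'E'
from bench import grab_frame
import cv2,numpy as np
a=grab_frame("top")[100:310,300:440,::-1];b=grab_frame("scene")[180:390,120:260,::-1]
cv2.imwrite("pics/t2.png",cv2.resize(np.hstack([a,b]),None,fx=2.8,fy=2.8,interpolation=2))
E
```

```text
clock: 2.65
tcp_pos: [0.5241, -0.1366, 0.1013]
orientation: [3.138, -0.149, 0.006]
contact_force: [0.2, -0.2, 0.5]
grip_width: 0.0004
gripper_force: 0.0
clock: 3.15
tcp_pos: [0.521, -0.1362, 0.0999]
orientation: [3.138, -0.149, -0.0]
contact_force: [-1.0, 0.0, -0.3]
grip_width: 0.0002
gripper_force: 0.0
```

View pics/t2.png

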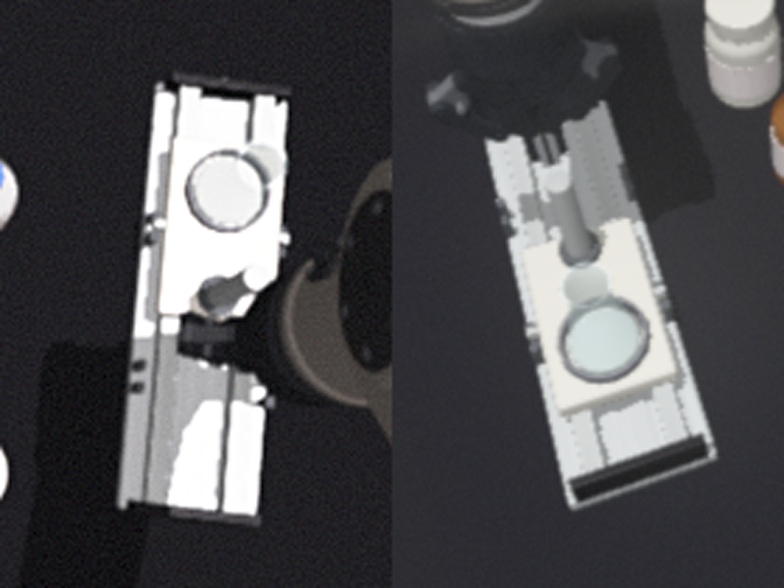

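The carrier's fin sits between the far tabs, at (155,230). Post top is at (260,277) and mouth at (267,160) in the top crop, (553,177) and (585,285) in the scene crop. I'll triangulate these, retreat up and swing towards the stand.

```bash
python3 - <<'E'
from h import *
np.set_printoptions(precision=4,suppress=True)
s,t=camera_params("scene"),camera_params("top")
S=lambda x,y:((x-392)/2.8+120,y/2.8+180)
T=lambda x,y:(x/2.8+300,y/2.8+100)
print(*tri([(s,S(553,177)),(t,T(260,277))]))
print(*tri([(s,S(585,285)),(t,T(267,160))]))
from bench import get_obs;print(get_obs()["joints"])
E
python3 -m jog '[{"rx":0,"ry":0,"rz":0,"x":-0.4,"y":0.04,"z":0,"jaw":-1},{"rx":0,"ry":0,"rz":0,"x":0,"y":0,"z":0.8,"jaw":-1},{"rx":0,"ry":0,"rz":0,"x":0,"y":0,"z":0.8,"jaw":-1},{"rx":0,"ry":0,"rz":0.6,"x":0,"y":0,"z":0.8,"jaw":-1},{"rx":0,"ry":0,"rz":0.9,"x":0.1,"y":0.8,"z":0,"jaw":-1},{"rx":0,"ry":0,"rz":0.9,"x":0.1,"y":0.8,"z":0,"jaw":-1},{"rx":0,"ry":0,"rz":0.9,"x":0.1,"y":0.8,"z":0,"jaw":-1},{"rx":0,"ry":0,"rz":0.9,"x":0.1,"y":0.8,"z":0,"jaw":1}]'
```

```text
[ 0.5691 -0.1409  0.1383] [np.float64(0.11707577665586082), np.float64(0.1224799635095669)]
[ 0.6479 -0.1483  0.129 ] [np.float64(1.0946341533742208), np.float64(1.0556882932314156)]
[ 0.3161  0.4328 -0.2191  1.983   0.1358  0.7396 -1.6498]
clock: 4.25
tcp_pos: [0.5213, 0.0595, 0.2441]
orientation: [2.98, 0.992, 0.001]
contact_force: [0.6, -0.4, -0.3]
grip_width: 0.0171
gripper_force: 0.0
```

```bash
python3 -m jog '[{"rx":0,"ry":0,"rz":0.845,"x":0.05,"y":0.49,"z":0,"jaw":1},{"rx":0,"ry":0,"rz":0.845,"x":0.05,"y":0.49,"z":0,"jaw":1},{"rx":0,"ry":0,"rz":0.845,"x":0.05,"y":0.49,"z":0,"jaw":1},{"rx":0,"ry":0,"rz":0.845,"x":0.05,"y":0.49,"z":0,"jaw":1},{"rx":0,"ry":0,"rz":0.845,"x":0.05,"y":0.49,"z":0,"jaw":1},{"rx":0,"ry":0,"rz":0.845,"x":0.05,"y":0.49,"z":0,"jaw":1},{"rx":0,"ry":0,"rz":0.845,"x":0.05,"y":0.49,"z":0,"jaw":1},{"rx":0,"ry":0,"rz":0.845,"x":0.05,"y":0.49,"z":0,"jaw":1}]'
python3 -m jog '[{"rx":0,"ry":0,"rz":0,"x":0,"y":0,"z":0,"jaw":1},{"rx":0,"ry":0,"rz":0,"x":0,"y":0,"z":0,"jaw":1}]'
python3 - <<'E'
from h import *
from bench import grab_frame,get_obs
p=camera_params("wrist");im=grab_frame("wrist")
print(get_obs()["joints"],proj(p,np.array([.5452,.2949,.158])),p)
cv2.imwrite("pics/w1.png",im[:,:,::-1])
E
```

```text
clock: 5.25
tcp_pos: [0.5454, 0.2941, 0.2438]
orientation: [1.925, 2.483, -0.0]
contact_force: [-0.1, -0.1, -0.3]
grip_width: 0.0852
gripper_force: 0.0
clock: 5.5
tcp_pos: [0.5455, 0.2925, 0.2436]
orientation: [1.933, 2.476, -0.002]
contact_force: [0.3, -0.2, -1.0]
grip_width: 0.0857
gripper_force: 0.0
[-0.06266056  0.46855998 -0.72346348  1.64420942  0.33349773  1.1570024
 -0.62421914] [279.11349176 212.02165709] {'fx': 303.75070995484066, 'fy': 303.75070995484066, 'cx': 279.3638907447281, 'cy': 208.43214922447115, 'R': array([[ 9.70175951e-01,  2.42401774e-01, -6.05083292e-05],
       [ 2.28985535e-01, -9.16397560e-01,  3.28300375e-01],
       [ 7.95251436e-02, -3.18522984e-01, -9.44573375e-01]]), 't': array([-0.60061448,  0.09639589,  0.44222718])}
```

View pics/w1.png

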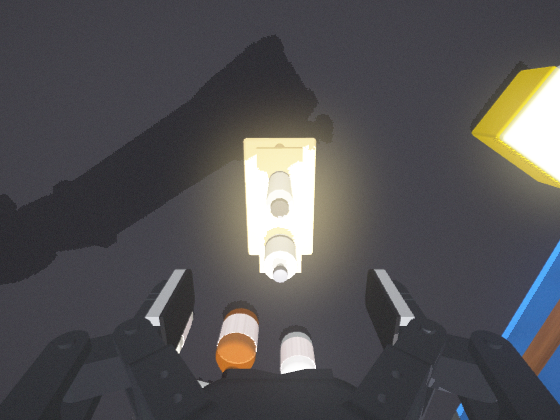

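The slim button is at (280,208) against (279,212) predicted, so it lies about 3 mm further in +y. The fingers straddle it cleanly and the stout one is clear. I'll descend and grip.

```bash
python3 -m jog '[{"rx":0,"ry":0,"rz":0,"x":0.02,"y":0.07,"z":0,"jaw":1},{"rx":0,"ry":0,"rz":0,"x":0,"y":0,"z":-0.6,"jaw":1},{"rx":0,"ry":0,"rz":0,"x":0,"y":0,"z":-0.6,"jaw":1},{"rx":0,"ry":0,"rz":0,"x":0,"y":0,"z":-0.6,"jaw":1},{"rx":0,"ry":0,"rz":0,"x":0,"y":0,"z":-0.62,"jaw":1},{"rx":0,"ry":0,"rz":0,"x":0,"y":0,"z":0,"jaw":1}]' 40
python3 -m jog '[{"rx":0,"ry":0,"rz":0,"x":0,"y":0,"z":0,"jaw":-0.2},{"rx":0,"ry":0,"rz":0,"x":0,"y":0,"z":0,"jaw":-0.4},{"rx":0,"ry":0,"rz":0,"x":0,"y":0,"z":0,"jaw":-0.6},{"rx":0,"ry":0,"rz":0,"x":0,"y":0,"z":0,"jaw":-0.8},{"rx":0,"ry":0,"rz":0,"x":0,"y":0,"z":0,"jaw":-1},{"rx":0,"ry":0,"rz":0,"x":0,"y":0,"z":0,"jaw":-1},{"rx":0,"ry":0,"rz":0,"x":0,"y":0,"z":0,"jaw":-1},{"rx":0,"ry":0,"rz":0,"x":0,"y":0,"z":0,"jaw":-1}]' 40
```

```text
clock: 6.3
tcp_pos: [0.5452, 0.2958, 0.0962]
orientation: [-1.931, -2.476, 0.008]
contact_force: [-0.1, -0.1, 0.3]
grip_width: 0.0853
gripper_force: 0.0
clock: 7.3
tcp_pos: [0.5462, 0.2977, 0.0994]
orientation: [1.93, 2.478, -0.001]
contact_force: [-2.9, -2.6, 6.9]
grip_width: 0.0232
gripper_force: 39.6
```

```bash
python3 -m jog '[{"rx":0,"ry":0,"rz":0,"x":0,"y":0,"z":0.15,"jaw":-1},{"rx":0,"ry":0,"rz":0,"x":0,"y":0,"z":0.3,"jaw":-1},{"rx":0,"ry":0,"rz":0,"x":0,"y":0,"z":0.4,"jaw":-1},{"rx":0,"ry":0,"rz":0,"x":0,"y":0,"z":0.5,"jaw":-1},{"rx":0,"ry":0,"rz":0,"x":0,"y":0,"z":0.5,"jaw":-1},{"rx":0,"ry":0,"rz":0,"x":0,"y":0,"z":0.5,"jaw":-1},{"rx":0,"ry":0,"rz":0,"x":0,"y":0,"z":0.4,"jaw":-1},{"rx":0,"ry":0,"rz":0,"x":0,"y":0,"z":0.2,"jaw":-1}]'
python3 -m jog '[{"rx":0,"ry":0,"rz":0,"x":0,"y":0,"z":0,"jaw":-1},{"rx":0,"ry":0,"rz":0,"x":0,"y":0,"z":0,"jaw":-1}]'
python3 - <<'E'
from bench import grab_frame
import cv2,numpy as np
a=grab_frame("top")[120:290,80:280,::-1];b=grab_frame("scene")[60:230,300:500,::-1]
cv2.imwrite("pics/g1.png",cv2.resize(np.hstack([a,b]),None,fx=2,fy=2,interpolation=2))
E
```

```text
clock: 8.3
tcp_pos: [0.5472, 0.2982, 0.2783]
orientation: [1.93, 2.477, 0.005]
contact_force: [0.6, -0.0, -0.6]
grip_width: 0.0229
gripper_force: 39.2
clock: 8.55
tcp_pos: [0.5463, 0.2972, 0.2748]
orientation: [-1.931, -2.478, 0.002]
contact_force: [-0.8, 0.0, -2.0]
grip_width: 0.0228
gripper_force: 39.2
```

View pics/g1.png

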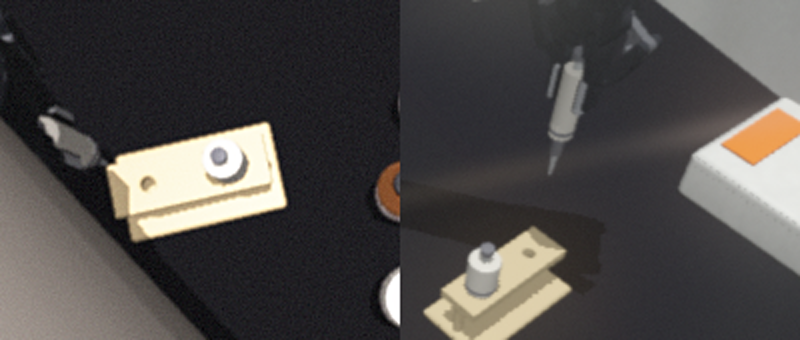

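The pipette is out of the stand and upright (tip near (550,174) in the scene half), and the stout one is undisturbed. I'll carry it over the bottles at tip height ≈0.186.

```bash
python3 -m jog '[{"rx":0,"ry":0,"rz":0,"x":0.07,"y":-0.3,"z":0,"jaw":-1},{"rx":0,"ry":0,"rz":0,"x":0.13,"y":-0.6,"z":0,"jaw":-1},{"rx":0,"ry":0,"rz":0,"x":0.17,"y":-0.75,"z":0,"jaw":-1},{"rx":0,"ry":0,"rz":0,"x":0.17,"y":-0.75,"z":0,"jaw":-1},{"rx":0,"ry":0,"rz":0,"x":0.17,"y":-0.75,"z":0,"jaw":-1},{"rx":0,"ry":0,"rz":0,"x":0.17,"y":-0.75,"z":0,"jaw":-1},{"rx":0,"ry":0,"rz":0,"x":0.17,"y":-0.75,"z":0,"jaw":-1},{"rx":0,"ry":0,"rz":0,"x":0.17,"y":-0.75,"z":0,"jaw":-1}]'
python3 -m jog '[{"rx":0,"ry":0,"rz":0,"x":0.17,"y":-0.75,"z":0,"jaw":-1},{"rx":0,"ry":0,"rz":0,"x":0.17,"y":-0.7,"z":0,"jaw":-1},{"rx":0,"ry":0,"rz":0,"x":0.12,"y":-0.4,"z":0,"jaw":-1},{"rx":0,"ry":0,"rz":0,"x":0.1,"y":-0.18,"z":0,"jaw":-1},{"rx":0,"ry":0,"rz":0,"x":0,"y":0,"z":0,"jaw":-1},{"rx":0,"ry":0,"rz":0,"x":0,"y":0,"z":0,"jaw":-1}]'
```

```text
clock: 9.65
tcp_pos: [0.6196, -0.0297, 0.2754]
orientation: [-1.932, -2.477, 0.001]
contact_force: [0.5, 0.0, -1.1]
grip_width: 0.0232
gripper_force: 39.2
clock: 10.4
tcp_pos: [0.6534, -0.1457, 0.2758]
orientation: [-1.927, -2.481, -0.001]
contact_force: [-0.4, 0.8, 0.1]
grip_width: 0.0228
gripper_force: 39.2
```

Correct (-7, -2 mm), lower by about 30 mm, and look from both cameras.

```bash
python3 -m jog '[{"rx":0,"ry":0,"rz":0,"x":-0.11,"y":-0.04,"z":0,"jaw":-1},{"rx":0,"ry":0,"rz":0,"x":0,"y":0,"z":-0.2,"jaw":-1},{"rx":0,"ry":0,"rz":0,"x":0,"y":0,"z":-0.3,"jaw":-1},{"rx":0,"ry":0,"rz":0,"x":0,"y":0,"z":0,"jaw":-1},{"rx":0,"ry":0,"rz":0,"x":0,"y":0,"z":0,"jaw":-1}]'
python3 - <<'E'
from bench import grab_frame,get_obs
import cv2,numpy as np
print(get_obs()["tcp_pos"])
av=lambda n:np.mean([grab_frame(n).astype(float) for _ in range(4)],0)
c=lambda im,u,v:cv2.resize(im[v:v+110,u:u+78,::-1],None,fx=5,fy=5,interpolation=2)
a=c(av("top"),350,110);b=c(av("scene"),150,200)
for im in(a,b):
    for k in range(0,110,10): cv2.line(im,(0,5*k),(6 if k%50 else 14,5*k),(0,255,255),1); cv2.line(im,(5*k,0),(5*k,6 if k%50 else 14),(0,255,255),1)
cv2.imwrite("pics/f1.png",np.hstack([a,b]))
E
```

```text
clock: 11.02
tcp_pos: [0.6469, -0.1505, 0.2454]
orientation: [-1.93, -2.478, -0.0]
contact_force: [-0.2, 0.3, 0.6]
grip_width: 0.0233
gripper_force: 39.2
[ 0.64685051 -0.15049744  0.24540952][ WARN:0@1.715] global loadsave.cpp:1063 imwrite_ Unsupported depth image for selected encoder is fallbacked to CV_8U.
```

View pics/f1.png

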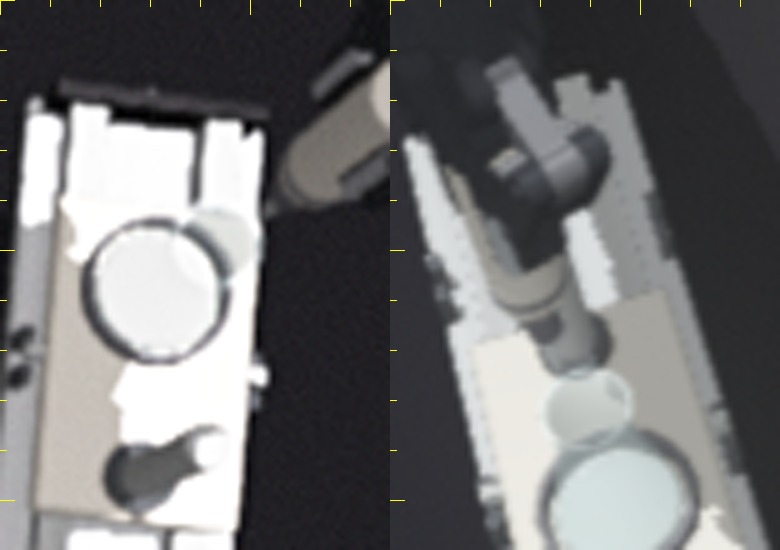

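Top crop: rim centre ≈(220,243), pipette nearing it from the upper right. Scene crop: rim centre ≈(590,407), and the body ends at (535,295) with the tip unclear in front of the post. I'll overlay the predicted geometry and add the wrist view.

```bash
cat > ov.py <<'E'
import sys
from h import *
from bench import grab_frame,get_obs
np.set_printoptions(precision=4,suppress=True)
s,t,w=[camera_params(n) for n in("scene","top","wrist")]
av=lambda n:np.mean([grab_frame(n).astype(float) for _ in range(4)],0)
tcp=get_obs()["tcp_pos"];print(tcp)
M,M_res=tri([(s,(190,281.4)),(t,(394,158.6))]);print("mouth tri",M,M_res)
M=np.array([.6465,-.1478,.127]);tip=tcp-[0,0,.089]
out=[]
for n,p,(u0,v0) in[("top",t,(365,120)),("scene",s,(150,220)),("wrist",w,None or (0,0))]:
    im=av(n)
    q=proj(p,tip)
    if n=="wrist": u0,v0=int(q[0])-40,int(q[1])-55;u0=min(max(u0,0),508);v0=min(max(v0,0),330)
    print(n,"tip",q,"mouth",proj(p,M),"body end",proj(p,tip+[0,0,.052]),u0,v0)
    k=3 if n=="wrist" else 5
    c=np.ascontiguousarray(cv2.resize(im[v0:v0+90,u0:u0+52,::-1],None,fx=5,fy=5,interpolation=2).clip(0,255).astype(np.uint8))
    f=lambda X:tuple(int(round(a)) for a in (proj(p,X)-(u0,v0)+.5)*5)
    for a in np.linspace(0,2*np.pi,25)[:-1]: cv2.circle(c,f(M+[.0165*np.cos(a),.0165*np.sin(a),0]),1,(0,0,255),-1)
    for z in(0,.02,.052): 
        cv2.circle(c,f(tip+[0,0,z]),2,(0,255,0),-1)
    for sg in(-.012,.012): cv2.circle(c,f(tip+np.array([0,0,.052])+sg*np.array([-p["R"][2,1],p["R"][2,0],0])/np.hypot(*p["R"][2,:2])),2,(255,0,255),-1)
    out.append(c)
cv2.imwrite(sys.argv[1],np.hstack(out))
E
python3 ov.py pics/f2.png
```

```text
[ 0.6469 -0.1506  0.2459]
mouth tri [ 0.6461 -0.1465  0.1259] [np.float64(1.2402740356184434), np.float64(1.1981915448181963)]
top tip [400.8604 153.295 ] mouth [393.7515 157.8309] body end [411.8094 144.81  ] 365 120
scene tip [183.6136 273.6546] mouth [188.0397 281.5106] body end [177.936  257.1114] 150 220
wrist tip [278.6276 213.4135] mouth [278.944  199.0956] body end [278.5166 240.8824] 238 158
```

View pics/f2.png

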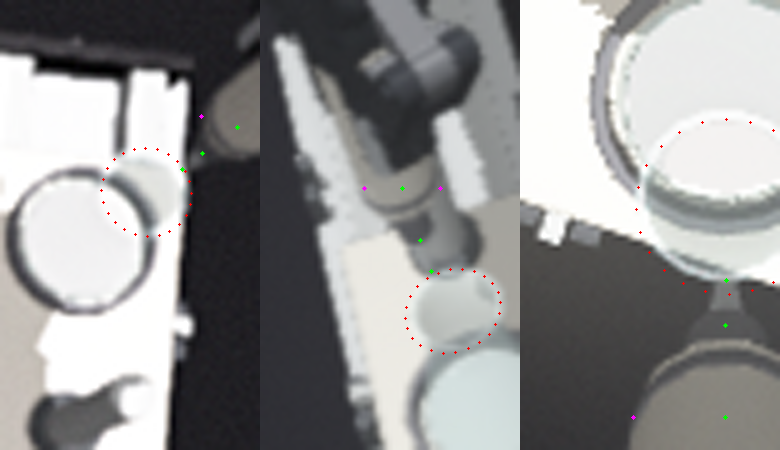

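The predicted tip and body match all three views: wrist tip at (727,283) against (726,280). The true rim lies about 2 mm further in +y than the dots, so mouth ≈ (0.647,-0.146). I'll shift +4 mm in y and go down 19 mm.

```bash
python3 -m jog '[{"rx":0,"ry":0,"rz":0,"x":0,"y":0.07,"z":0,"jaw":-1},{"rx":0,"ry":0,"rz":0,"x":0,"y":0,"z":-0.16,"jaw":-1},{"rx":0,"ry":0,"rz":0,"x":0,"y":0,"z":-0.16,"jaw":-1},{"rx":0,"ry":0,"rz":0,"x":0,"y":0,"z":0,"jaw":-1},{"rx":0,"ry":0,"rz":0,"x":0,"y":0,"z":0,"jaw":-1},{"rx":0,"ry":0,"rz":0,"x":0,"y":0,"z":0,"jaw":-1}]'
sed -i 's/^M=np.array.*\(;tip.*\)/M=np.array([.647,-.146,.126])\1/; s/M,M_res=tri.*$//' ov.py; python3 ov.py pics/f3.png
```

```text
clock: 12.78
tcp_pos: [0.6471, -0.1464, 0.2268]
orientation: [1.931, 2.478, 0.001]
contact_force: [-0.3, -1.0, -0.7]
grip_width: 0.023
gripper_force: 39.2
[ 0.6471 -0.1464  0.2268]
top tip [394.9367 155.9625] mouth [392.5906 157.6729] body end [405.1177 147.9237] 365 120
scene tip [187.8774 278.3943] mouth [189.2128 281.625 ] body end [182.5958 262.5364] 150 220
wrist tip [278.6186 213.4519] mouth [278.661  208.1801] body end [278.5216 240.9318] 238 158
```

View pics/f3.png

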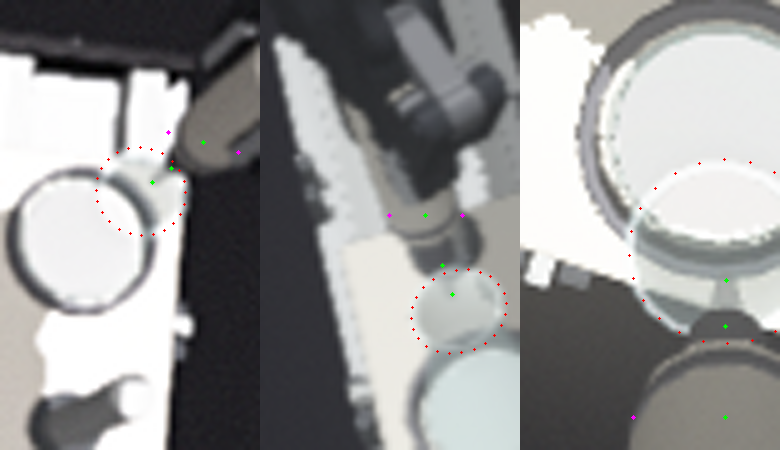

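The rim dots fit within about 1 mm in all views. The tip at wrist (727,278) is on its prediction, centred over the mouth and about 11 mm above the rim. Handing in.

```bash
python3 -c "
from bench import r
print(r.hand_in())"
```

```text
the job is handed in; nothing more can be done
None
```

I've handed the job in, with no verdict shown: the carrier looks seated in the far station, and the gripper is holding the slim pipette still over the flask's mouth, centred to about 1–2 mm, tip about 11 mm above the rim.

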